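# Fit the side handle to the polisher whose thread takes it

### The arm

A 6-joint arm with a two-finger parallel gripper is mounted at the origin on the work surface. World frame = base frame: x ahead of the robot, y to its left, z up, the work surface at z = 0. Lengths are in m, angles in rad, forces in N, time in s.
With the tool pointing down it reaches from about 0.275 to 0.875 m from the base axis. Payload 12.5 kg.
Tool frame: the origin (TCP) lies on the centre line of the jaws, within the pads' length; the fingertips stand r.finger_overhang ahead of it and the grasp point (between the pads) lies 3 mm ahead of it (r.finger_overhang is the distance from the TCP to the fingertips, in m); z points along the fingers, y is the direction in which the jaws open and shut (so a half turn about z gives the same grasp; the last joint's range is limited). The gripper opens to 85 mm and grips with 20 to 120 N. Pads are 22 mm wide; open, the fingers measure 114 mm over their backs; the gripper's body (76 mm by 85 mm) begins 54 mm behind the grasp point. The pads swing forward as they close: fully open they stand 13 mm farther back than shut.
Start: joints at [-1.203, 0.351, 1.652, -0, 1.139, -0.085], TCP at [0.241, -0.495, 0.253] pointing down, gripper open.
Joint ranges: [-2.75, 2.75], [-0.79, 2.1], [0.01, 2.65], [-1.57, 4.71], [0.07, 3.14], [-2.87, 2.87]. Speed limits (rad/s): [2.22, 2.22, 2.79, 3.14, 3.14, 3.14].

### API

Orientations are given as a unit quaternion [x, y, z, w].
In Python, from cell import r, optics gives the robot as it stands. The module is installed in compiled form; this text tells all that it offers. Calls block until the motion is done:
- r.move_to(position, orientation): joint-space move of the TCP to a pose.
- r.move_linear(position, rot=None, vel=0.15): straight line of the TCP; rot=None keeps the orientation; vel is the mean speed in m/s.
- r.set_joints(angles): joint-space move.
- r.set_gripper(opening, squeeze=None): opening from 0.0 (shut) to 1.0 (fully open); squeeze is the grip in N (None keeps the last); returns when the fingers have stopped.
- r.sleep(seconds).
- r.inverse_kinematics(position, orientation): joint angles nearest the present ones, or None.
- optics.get_image(name): name is "side" or "top"; returns a dict with "pixels" (400x640x3 uint8, red, green, blue), "depth" (400x640 float32, m along the optical axis (not along the pixel's ray), 0 where there is no reading), "fx", "fy", "cx", "cy" (pixels), "camera_from_world" (4x4, takes a point from world to camera coordinates). Camera axes: x right, y down, z forward; pixel columns grow to the right and rows downward; lengths in m; the calibration is good to about 2 mm. A picture is of the moment at which its call begins.
A pose or a line that the arm cannot do raises r.PlanningError and nothing moves.
- r.hand_in(): hands the job in, once; it reports no verdict.
Readings, each from a call of its own:
- r.current_t(): time.
- r.current_q(): joint angles.
- r.current_qvel(): joint speeds.
- r.current_effort(): joint torques, N m.
- r.current_tool_pos(): TCP position.
- r.current_ee_rot(): TCP orientation.
- r.current_contact_force(): force on the tool from outside, world axes, zero at the start.
- r.current_torque(): the same for the moment, N m.
- r.current_opening(): opening from 0.0 (shut) to 1.0 (fully open).
Only numpy, scipy, OpenCV 4.12 (cv2) and the standard library are available. Lean on these libraries where they do the work, as an engineer would, in place of code of your own. Each camera call takes 0.05 s, during which the arm holds its last target. There are 200 camera calls.

### The job

Fit the side handle to the one of the two polishers whose threaded brass collar will take it: the other machine's collar sits crossed in its thread, and nothing shows which. Stand the handle upright in a collar, let go of it and take it afresh, then screw it clockwise gently; if it binds early, stop without forcing it, back it off and move the handle to the other machine. Leave it screwed fully home and standing in the sound machine, and leave the other things on the bench where they are.

Things in the scene. Friction and masses are not known exactly. Their poses are not given: they have to be found in the camera images.
- handle_mid (a point): centre of the black and orange handle's grip. Handle 132 mm long, 0.2 to 0.3 kg: square grip 34 x 34 x 100 mm; below it a round flange 44 mm across, 8 mm thick; below that a square steel shank 16 mm wide, 24 mm long, the last 8 mm tapering to 9 mm. Own x runs from shank to grip end (up when fitted), y and z square to the faces of grip and shank; the four quarter turns are alike
- handle_foot (a point): centre of the flange's underside, 58 mm from handle_mid towards the shank; same axes. In a collar the flange lies on the collar's top, so this point meets the mouth point; the handle stands there by itself and turns the collar, with up to 0.17 rad of play either way. At first it lies on the rest, shank away from the robot
- rest: grey fixed rest under the handle: origin at the centre of its base on the bench, 125 x 60 mm, x along the handle. Two saddles 14 mm long, 36 mm either side of the middle, carry the handle, axis 52 mm above the bench; their lips reach 45 mm above the bench. Between them the handle's sides are free, above a base plate 10 mm thick
- collar_left_mouth (a point): centre of the top of the brass collar in the green and black polisher's gear head (the left of the two as the robot sees them); rides with the collar; z up, x and y square to collar and hole. Collar 38 mm square, top 92 mm above the bench at first, 24 mm above the 76 mm square gear head; square hole 18.4 mm wide, 34 mm deep, chamfered 2 mm. The motor body lies behind (cradle's +x)
- collar_left (a joint): how far the green and black polisher's collar is screwed in, rad; grows clockwise seen from above; 0 backed off (starts at 0 to 0.3), 2.6 fully home (firm stop). A sound thread turns with some 0.06 N m of friction, sinks 3 mm per rad and stays where left
- collar_right_mouth (a point): centre of the top of the brass collar in the red and grey polisher's gear head (the right of the two as the robot sees them); rides with the collar; z up, x and y square to collar and hole. Collar 38 mm square, top 92 mm above the bench at first, 24 mm above the 76 mm square gear head; square hole 18.4 mm wide, 34 mm deep, chamfered 2 mm. The motor body lies behind (cradle's +x)
- collar_right (a joint): how far the red and grey polisher's collar is screwed in, rad; grows clockwise seen from above; 0 backed off (starts at 0 to 0.3), 2.6 fully home (firm stop). A sound thread turns with some 0.06 N m of friction, sinks 3 mm per rad and stays where left
- cradle: fixed plywood cradle that carries both polishers side by side, 180 mm apart: the collar axes lie 90 mm to +y (left) and -y (right) of its origin; +x runs along the machines away from the robot
- bind (a joint): strain of the crossed thread, whichever machine has it, rad: 0 until that collar is turned to about 0.6 rad, where it binds; from there it grows one for one with the turn and pushes back with 1.5 N m per rad. The thread is spoilt at 0.4
- compound_bottle_mid (a point): silver bottle of polish, 62 mm across and 190 mm tall, standing; the point is half-way up. A bystander
- foam_pad_mid (a point): small yellow polishing pad, 80 mm across and 34 mm high, lying flat; point at its centre. A bystander
- tape_roll_mid (a point): yellow-green roll of masking tape, 100 mm across and 24 mm high, lying flat; point at its centre. A bystander
Things that resemble listed ones, but are neither listed nor needed, are in the scene too. What is shaped like the part that bears handle_mid but turquoise is not meant.

How it is judged:
On the way:
1. the handle stands upright in one of the collars, let go of (((horizontal distance between handle_foot and collar_left_mouth below 0.005 m and distance between handle_foot and collar_left_mouth below 0.007 m and angle between handle_foot's own x axis and vertical below 0.08 rad) or (horizontal distance between handle_foot and collar_right_mouth below 0.005 m and distance between handle_foot and collar_right_mouth below 0.007 m and angle between handle_foot's own x axis and vertical below 0.08 rad)) and contact force between the fingers and handle below 0.1 N), for 0.2 s.
At the end, for the whole second after the job is handed in: the handle stands upright (0.08 rad) and at rest in a collar, its foot within 5 mm sideways and 7 mm in all of the mouth point, that collar is screwed in beyond 2.4 rad, the fingers are off the handle, and the crossed thread is not left strained (bind below 0.1) ((((horizontal distance between handle_foot and collar_left_mouth below 0.005 m and distance between handle_foot and collar_left_mouth below 0.007 m and angle between handle_foot's own x axis and vertical below 0.08 rad) and value of joint collar_left above 2.4 rad) or ((horizontal distance between handle_foot and collar_right_mouth below 0.005 m and distance between handle_foot and collar_right_mouth below 0.007 m and angle between handle_foot's own x axis and vertical below 0.08 rad) and value of joint collar_right above 2.4 rad)) and contact force between the fingers and handle below 0.1 N and value of joint bind below 0.1 rad and linear speed of handle below 0.02 m/s); the robot touches nothing.
It fails at once if the crossed thread is forced (bind above 0.4 rad) (value of joint bind above 0.4 rad).
It fails at once if the compound bottle is disturbed (moved more than 30 mm) (distance of compound_bottle_mid from where it was at the start of the episode above 0.03 m).
It fails at once if the foam pad is disturbed (moved more than 30 mm) (distance of foam_pad_mid from where it was at the start of the episode above 0.03 m).
It fails at once if the tape roll is disturbed (moved more than 30 mm) (distance of tape_roll_mid from where it was at the start of the episode above 0.03 m).
It also fails if it takes over 72 s, if anything falls off the work surface, if the arm or the gripper's body presses on something with over 40 N, if the wrist force passes 120 N, or if a joint passes its speed limit or range.

## Working session

There is one attempt and no reset: what is moved stays moved. The work goes in short steps, each a Python script; the robot and the scene stay as the last script left them, time stands still between calls to the robot, and variables do not carry over. Pictures are saved under pics/ and viewed, about 8 in all and at most 12, crops included, and the job is handed in when it is done.

```bash
mkdir -p pics; python3 - <<'E'
from cell import r,optics
import cv2,numpy as np
for n in("top","side"):
    d=optics.get_image(n); cv2.imwrite(f"pics/{n}0.png",d["pixels"][:,:,::-1]); np.savez(f"{n}0.npz",**d)
    print(n,d["fx"],d["fy"],d["cx"],d["cy"]);print(np.round(d["camera_from_world"],3))
print(r.current_t(),r.finger_overhang,r.current_ee_rot(),r.current_contact_force(),r.current_torque())
E
```

```text
top 410.58507188359573 410.58507188359573 318.9109040709583 194.8685506777659
[[ 0.002 -1.     0.007 -0.019]
 [-0.999 -0.002 -0.052  0.543]
 [ 0.052 -0.006 -0.999  1.255]
 [ 0.     0.     0.     1.   ]]
side 409.7277310287758 409.7277310287758 315.30980078754095 197.04049214111762
[[-0.855 -0.519 -0.008  0.473]
 [-0.289  0.488 -0.823  0.239]
 [ 0.431 -0.701 -0.568  0.951]
 [ 0.     0.     0.     1.   ]]
0.1 0.022 [ 9.74482189e-01  2.24464272e-01 -6.67921509e-05 -4.99317308e-04] [-0.35784002  0.84640511  0.22516301] [-0.03684922 -0.00591443  0.01674706]
```

View pics/top0.png

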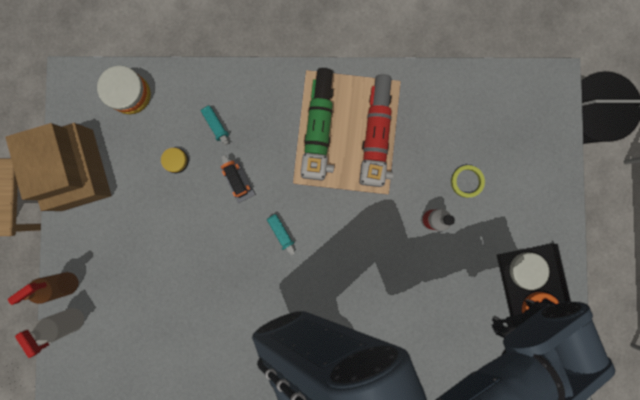

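View pics/side0.png

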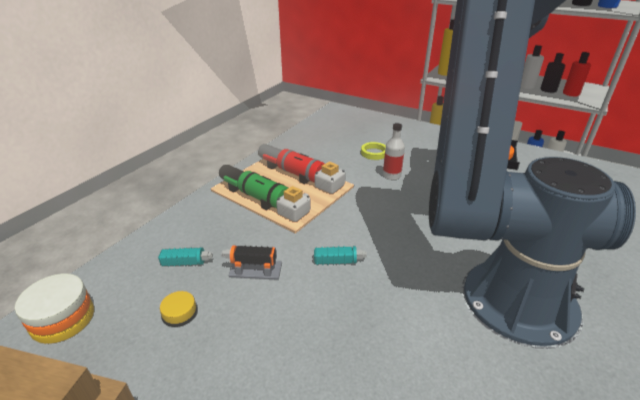

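Top view: the handle lies at about (236,178) on its rest, with the shank up-left at (225,158). The turquoise look-alikes are at (215,122) and (281,232). The collars are at (315,167) for green and (376,173) for red. Next I'll zoom in and measure.

```bash
cat > h.py <<'E'
import numpy as np,cv2
from scipy.spatial.transform import Rotation as R
def load(n,k=0): return dict(np.load(f"{n}{k}.npz"))
def world(d,u,v,z=None):
    "pixels -> world points; by depth, or on the plane of height z"
    u=np.asarray(u,float);v=np.asarray(v,float);T=np.linalg.inv(d["camera_from_world"])
    ray=np.stack([(u-d["cx"])/d["fx"],(v-d["cy"])/d["fy"],np.ones_like(u)],-1)
    w=ray@T[:3,:3].T
    s=d["depth"][v.round().astype(int),u.round().astype(int)] if z is None else (z-T[2,3])/w[...,2]
    return T[:3,3]+w*np.asarray(s)[...,None]
def mask(d,lo,hi,box):
    hsv=cv2.cvtColor(d["pixels"],cv2.COLOR_RGB2HSV); m=cv2.inRange(hsv,lo,hi)
    o=np.zeros_like(m);x0,y0,x1,y1=box;o[y0:y1,x0:x1]=m[y0:y1,x0:x1];return o
E
python3 - <<'E'
from h import *
t=load("top");s=load("side")
c=lambda d,x,y,w,h,k:cv2.resize(d["pixels"][y:y+h,x:x+w,::-1],None,fx=k,fy=k,interpolation=cv2.INTER_CUBIC)
a=np.hstack([c(t,205,145,60,60,5),c(t,297,145,100,60,5)])
b=np.hstack([c(s,215,235,80,50,5),c(s,272,155,80,50,5)])
cv2.imwrite("pics/crop1.png",np.vstack([a,b]) if a.shape[1]==b.shape[1] else np.vstack([a,cv2.resize(b,(a.shape[1],250))]))
# height-selected points in the top view
v,u=np.mgrid[145:205,205:265];P=world(t,u.ravel(),v.ravel());h=P[:,2]
q=P[(h>.055)&(h<.08)];print("handle pts",len(q),q.mean(0))
(c0,sz,an)=cv2.minAreaRect((q[:,:2]*1000).astype(np.float32));print(c0,sz,an)
for x0 in(297,357):
    v,u=np.mgrid[145:190,x0:x0+40];P=world(t,u.ravel(),v.ravel());q=P[(P[:,2]>.082)&(P[:,2]<.1)]
    print("collar",len(q),q.mean(0),cv2.minAreaRect((q[:,:2]*1000).astype(np.float32)))
E
```

```text
handle pts 472 [0.5930242  0.23817762 0.06667187]
(598.2680053710938, 244.00808715820312) (133.31138610839844, 41.89491271972656) 24.414451599121094
collar 201 [ 0.64438394 -0.00169466  0.08914281] ((649.0910034179688, -2.506877899169922), (37.70996856689453, 79.22222900390625), 82.74481201171875)
collar 288 [ 0.63892249 -0.18200086  0.08803654] ((639.1222534179688, -181.31442260742188), (42.45571517944336, 99.64595031738281), 83.8364486694336)
```

View pics/crop1.png

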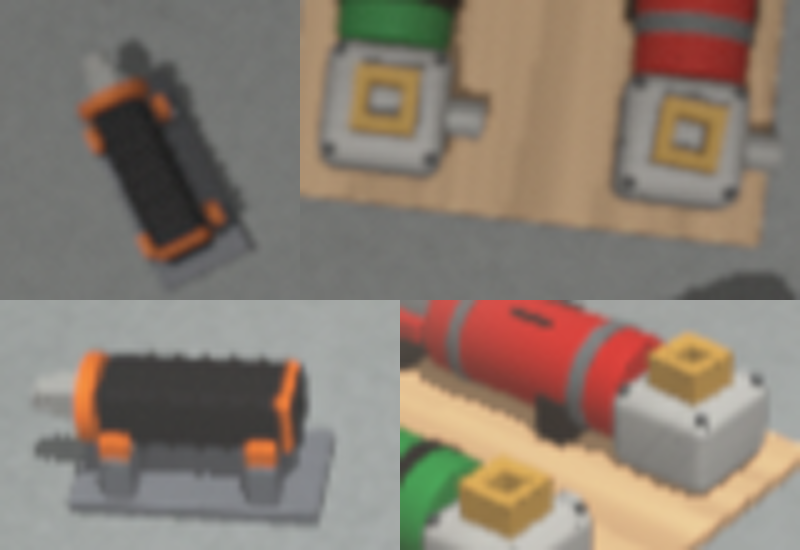

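```bash
python3 - <<'E'
from h import *
t=load("top");s=load("side")
def rect(d,m,z,hmin=None):
    k=6
    M=cv2.resize(m,None,fx=k,fy=k,interpolation=cv2.INTER_CUBIC)>127
    c=max(cv2.findContours(M.astype(np.uint8),cv2.RETR_EXTERNAL,cv2.CHAIN_APPROX_NONE)[0],key=cv2.contourArea)[:,0]
    uv=(c+.5)/k-.5; P=world(d,uv[:,0],uv[:,1],z)
    c0,sz,an=cv2.minAreaRect((P[:,:2]*1000).astype(np.float32))
    print(np.round(c0,1),np.round(sz,1),round(an,1),"bbox",uv.min(0),uv.max(0)); return P
for b in((300,150,332,182),(360,150,397,190)):
    m=mask(t,(15,110,120),(35,255,255),b);rect(t,m,.092)
for b in((270,180,315,215),(318,158,352,182)):
    m=mask(s,(15,110,60),(35,255,255),b);rect(s,m,.092)
# hole centres, side & top: non-yellow blob inside collar
for d,b in((t,(300,150,332,182)),(t,(360,150,397,190)),(s,(270,180,315,215)),(s,(318,158,352,182))):
    m=mask(d,(15,110,60),(35,255,255),b)
    cs,hh=cv2.findContours(m,cv2.RETR_CCOMP,cv2.CHAIN_APPROX_NONE)
    for c,h in zip(cs,hh[0]):
        if h[3]>=0 and cv2.contourArea(c)>5:
            f=np.zeros_like(m);cv2.drawContours(f,[c],0,255,-1);f[m>0]=0;v,u=np.nonzero(f)
            print("hole",u.mean(),v.mean(),len(u),world(d,[u.mean()],[v.mean()],.09))
# cradle direction: edges of plywood
m=mask(t,(5,30,120),(25,110,255),(290,60,402,200));P=rect(t,m,.02)
# handle: orange+black in the top view
hs=cv2.cvtColor(t["pixels"],cv2.COLOR_RGB2HSV)
og=mask(t,(3,130,80),(18,255,255),(205,145,265,205)); bk=mask(t,(0,0,0),(180,255,62),(212,155,250,205))
v,u=np.nonzero(og);P=world(t,u,v);print("orange",len(u));print(np.round(P[P[:,2]>.05][::4],3).tolist())
hgt=world(t,*np.meshgrid(np.arange(640.),np.arange(400.)))[...,2]
m=((hgt>.058)&(hgt<.08)).astype(np.uint8)*255;o=np.zeros_like(m);o[145:205,205:265]=m[145:205,205:265]
rect(t,o,.066)
o2=o.copy();o2[(bk==0)]=0;rect(t,cv2.morphologyEx(o2,2,np.ones((2,2))),.069)
print("cams",np.linalg.inv(t["camera_from_world"])[:3,3],np.linalg.inv(s["camera_from_world"])[:3,3])
E
```

```text
[627.6  -1.6] [36.9 39.6] 83.7 bbox [307.58333333 157.58333333] [320.41666667 171.41666667]
[ 607.7 -178.9] [38.5 39.9] 78.5 bbox [367.58333333 164.58333333] [381.41666667 178.41666667]
[621.   10.2] [63.5 63. ] 83.5 bbox [283.58333333 185.58333333] [302.41666667 201.41666667]
[ 600.7 -164.6] [49.5 78.4] 28.7 bbox [321.58333333 161.58333333] [337.41666667 174.41666667]
hole 313.5 164.5 42 [[ 0.6276773  -0.00141447  0.09      ]]
hole 374.1578947368421 171.60526315789474 38 [[ 0.60728037 -0.17840728  0.09      ]]
[ 740.  -103.2] [303.5 364. ] 83.8 bbox [292.58333333  69.58333333] [390.41666667 194.41666667]
orange 126
[[0.641, 0.244, 0.064], [0.637, 0.249, 0.071], [0.638, 0.239, 0.061], [0.633, 0.248, 0.076], [0.63, 0.263, 0.075], [0.631, 0.252, 0.07], [0.628, 0.267, 0.067], [0.629, 0.256, 0.064], [0.625, 0.267, 0.069], [0.623, 0.275, 0.061], [0.621, 0.273, 0.056], [0.608, 0.261, 0.066], [0.554, 0.202, 0.065], [0.552, 0.2, 0.056], [0.548, 0.207, 0.07], [0.545, 0.231, 0.065], [0.546, 0.211, 0.063], [0.542, 0.231, 0.065], [0.542, 0.22, 0.063], [0.542, 0.207, 0.066], [0.54, 0.22, 0.063], [0.536, 0.225, 0.065]]
[597.8 240.2] [133.7  42.3] 27.0 bbox [219.58333333 154.58333333] [246.41666667 196.41666667]
[584.3 231.2] [86.4 34.1] 27.0 bbox [224.58333333 165.58333333] [245.41666667 194.41666667]
cams [ 0.47750185 -0.00965641  1.28162518] [0.06298539 0.79533156 0.74032788]
```

```bash
cat >> h.py <<'E'
Z=np.array([0,0,1.])
def hd(deg): return np.array([np.cos(np.radians(deg)),np.sin(np.radians(deg)),0])
def quat(z,x):
    z=z/np.linalg.norm(z);x=x-z*(x@z);x/=np.linalg.norm(x)
    return R.from_matrix(np.stack([x,np.cross(z,x),z],1)).as_quat()
def tcp(g,q): return np.asarray(g)-.003*R.from_quat(q).apply([0,0,1])
MID=np.array([.584,.232,.052]);HY=27.
COL={"L":(np.array([.6285,-.0016,.092]),-6.),"R":(np.array([.6085,-.180,.092]),-11.5)}
def pick(s,a): d=hd(HY);a=np.radians(a);return quat(-Z*np.cos(a)+d*np.sin(a),s*d)
def place(s,a,yaw): f=hd(yaw);a=np.radians(a);return quat(f*np.cos(a)-Z*np.sin(a),-s*Z)
def down(yaw): return quat(-Z,hd(yaw))   # tool x heading; clockwise from above = yaw falls
E
python3 - <<'E'
from h import *
from cell import r
def ik(p,q):
    j=r.inverse_kinematics(list(p),list(q));return None if j is None else np.round(j,2)
for s in(1,-1):
  for a in(20,30):
    q=pick(s,a);print(s,a,"pick",ik(tcp(MID,q),q),"up",ik(tcp(MID+.25*Z,q),q))
    for n,(c,y) in COL.items():
      for dy in(0,90):
       q=place(s,a,y+dy);print("  place",n,dy,ik(tcp(c+.058*Z,q),q),ik(tcp(c+.15*Z,q),q))
for n,(c,y) in COL.items():
  for k in range(-180,180,90):
    q=down(y+k);print(n,k,ik(tcp(c+.095*Z,q),q))
E
```

```text
1 20 pick [0.28 0.65 1.8  0.19 0.35 1.21] up [0.28 0.31 1.62 0.09 0.87 1.33]
  place L 0 [-0.06  0.61  2.17  3.2   0.86  1.55] [-0.06  0.38  2.16  3.21  0.62  1.53]
  place L 90 [-0.44  0.86  1.51  1.09  1.54  2.29] [-0.44  0.72  1.5   1.09  1.61  2.42]
  place R 0 [-0.45  0.61  2.16  2.83  0.86  1.69] [-0.45  0.39  2.14  2.74  0.64  1.81]
  place R 90 [-0.69  0.92  1.36  0.98  1.68  2.3 ] [-0.69  0.8   1.35  1.    1.76  2.42]
1 30 pick [0.26 0.64 1.9  0.89 0.13 0.51] up [0.26 0.25 1.74 0.17 0.64 1.25]
  place L 0 [-0.06  0.53  2.13  3.21  0.56  1.53] [-0.06  0.33  2.09  3.26  0.33  1.48]
  place L 90 [-0.41  0.79  1.52  0.99  1.42  2.36] [-0.41  0.66  1.5   0.97  1.51  2.49]
  place R 0 [-0.44  0.54  2.11  2.75  0.58  1.78] [-0.44  0.33  2.08  2.53  0.37  2.03]
  place R 90 [-0.67  0.86  1.39  0.88  1.56  2.34] [-0.67  0.74  1.36  0.89  1.66  2.46]
-1 20 pick [ 0.28  0.65  1.8   0.19  0.35 -1.93] up [ 0.28  0.31  1.62  0.09  0.87 -1.81]
  place L 0 [-0.06  0.61  2.17  3.2   0.86 -1.59] [-0.06  0.38  2.16  3.21  0.62 -1.61]
  place L 90 [-0.44  0.86  1.51  1.09  1.54 -0.85] [-0.44  0
[... 231 characters left out ...]
1.9   0.89  0.13 -2.64] up [ 0.26  0.25  1.74  0.17  0.64 -1.89]
  place L 0 [-0.06  0.53  2.13  3.21  0.56 -1.61] [-0.06  0.33  2.09  3.26  0.33 -1.66]
  place L 90 [-0.41  0.79  1.52  0.99  1.42 -0.79] [-0.41  0.66  1.5   0.97  1.51 -0.65]
  place R 0 [-0.44  0.54  2.11  2.75  0.58 -1.36] [-0.44  0.33  2.08  2.53  0.37 -1.12]
  place R 90 [-0.67  0.86  1.39  0.88  1.56 -0.8 ] [-0.67  0.74  1.36  0.89  1.66 -0.69]
L -180 [-0.08  0.56  1.5  -0.    1.09 -1.54]
L -90 None
L 0 [-0.08  0.56  1.5  -0.    1.09  1.6 ]
L 90 [-0.08  0.56  1.5  -0.    1.09  0.03]
R -180 [-0.36  0.57  1.48 -0.    1.1  -1.73]
R -90 None
R 0 [-0.36  0.57  1.48 -0.    1.1   1.41]
R 90 [-0.36  0.57  1.48 -0.    1.1  -0.16]
```

```bash
python3 - <<'E'
from h import *
from cell import r,optics
p=r.current_tool_pos();r.move_linear([p[0],p[1],.38],vel=.25)
q=pick(-1,20);a=R.from_quat(q).apply([0,0,1])
g=tcp(MID,q);r.move_to(g+.13*Z,q);print(np.round(r.current_q(),2))
r.move_linear(g+.04*Z,vel=.2);r.move_linear(g,vel=.08)
print("f before",r.current_contact_force())
r.set_gripper(0.,80);print("open",r.current_opening(),r.current_contact_force())
r.move_linear(g+.25*Z,vel=.2);print("f",r.current_contact_force(),r.current_torque(),r.current_t())
for n in("top","side"):
    d=optics.get_image(n);np.savez(f"{n}1.npz",**d)
    cv2.imwrite(f"pics/{n}1.png",d["pixels"][:,:,::-1])
a=cv2.imread("pics/side1.png")[120:320,170:370];b=cv2.imread("pics/top1.png")[100:300,170:370]
cv2.imwrite("pics/m1.png",cv2.resize(np.hstack([a,b]),(800,400)))
E
```

```text
[ 0.28  0.44  1.74  0.11  0.62 -1.85]
f before [ 0.77574875  0.39271199 -0.34613188]
open 0.3862134012459024 [-13.7704459   16.67832372  14.21153386]
f [ 0.39597928 -0.19934884 -3.42594173] [-0.10907599  0.32992937 -0.01316532] 6.8417
```

View pics/m1.png

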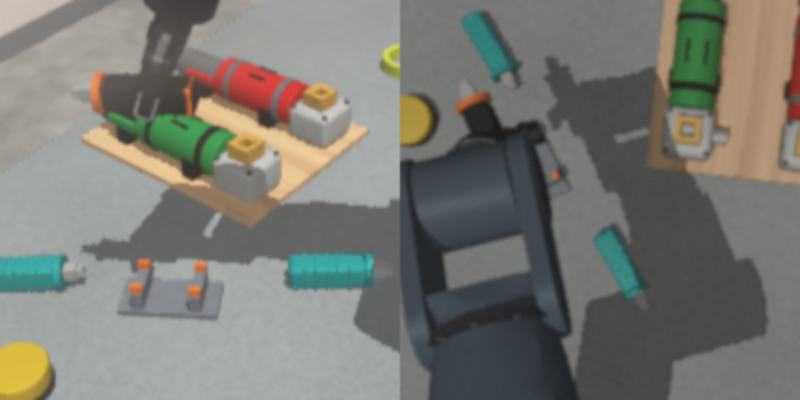

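```bash
python3 - <<'E'
from h import *
from cell import r,optics
c,y=COL["L"];q=place(-1,20,y)
r.move_to(tcp(c+.2*Z,q),q);print(r.current_t())
r.move_linear(tcp(c+.095*Z,q),vel=.15)
print(np.round(r.current_contact_force(),2),np.round(r.current_torque(),3),r.current_t())
for n in("top","side"):
    d=optics.get_image(n);np.savez(f"{n}2.npz",**d)
    cv2.imwrite(f"pics/{n}2.png",d["pixels"][:,:,::-1])
a=cv2.imread("pics/side2.png")[100:230,230:360];b=cv2.imread("pics/top2.png")[110:240,250:380]
cv2.imwrite("pics/m2.png",cv2.resize(np.hstack([a,b]),(800,400),interpolation=cv2.INTER_CUBIC))
E
```

```text
9.5917
[-0.35 -1.01 -2.15] [ 0.089  0.762 -0.004] 10.4417
```

View pics/m2.png

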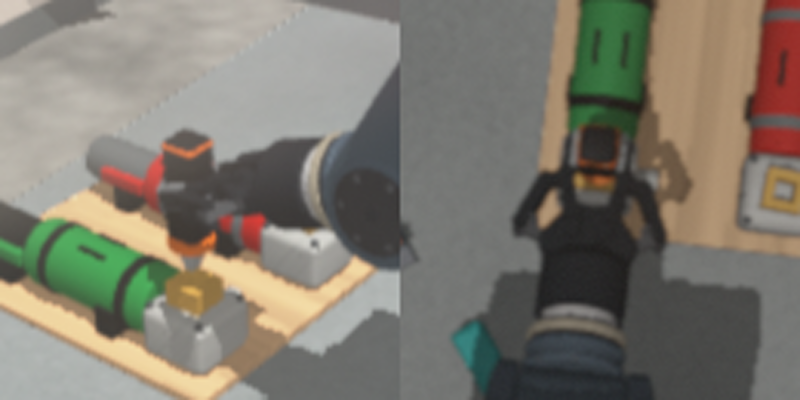

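```bash
cat >> h.py <<'E'
def proj(d,P):
    P=np.atleast_2d(P);q=P@d["camera_from_world"][:3,:3].T+d["camera_from_world"][:3,3]
    return np.stack([d["fx"]*q[:,0]/q[:,2]+d["cx"],d["fy"]*q[:,1]/q[:,2]+d["cy"]],1)
E
python3 - <<'E'
from h import *
d=load("side",2);c,y=COL["L"];mid=c+.095*Z
m=mask(d,(3,140,70),(17,255,255),(270,135,315,200))
m[:, :]=m;n,l,st,ce=cv2.connectedComponentsWithStats(m)
for i in range(1,n):
    if st[i,4]>8: print(st[i],ce[i])
print("axis at -.058,-.054,-.05,.0,.045,.05",proj(d,[mid+k*Z for k in(-.082,-.058,-.054,-.05,0,.045,.05)]).round(1).tolist())
E
```

```text
[285 147  13   4  21] [291.57142857 148.71428571]
[285 175  15   8  62] [292.46774194 179.4516129 ]
axis at -.058,-.054,-.05,.0,.045,.05 [[292.6, 186.5], [292.2, 179.4], [292.2, 178.2], [292.1, 176.9], [291.4, 161.3], [290.7, 146.6], [290.6, 144.9]]
```

```bash
python3 - <<'E'
from h import *
from cell import r,optics
c,y=COL["L"];q=place(-1,20,y);f0=r.current_contact_force()
for h in(.085,.078,.072,.068,.065,.063,.061,.059,.0575,.056,.055):
    r.move_linear(tcp(c+h*Z,q),vel=.05)
    f=r.current_contact_force()-f0;print(h,np.round(f,1),np.round(r.current_torque(),2))
    if abs(f[2])>12 or np.hypot(f[0],f[1])>20: break
print(r.current_t())
E
```

```text
0.085 [0.5 0.5 0.3] [0.11 0.79 0.01]
0.078 [ 0.2  0.5 -0.6] [ 0.1   0.84 -0.04]
0.072 [-0.8  3.8  0.9] [0.59 0.81 0.66]
0.068 [-1.7  5.   1.4] [0.73 0.77 0.67]
0.065 [-3.2  5.2  1.8] [0.76 0.69 0.75]
0.063 [-3.   5.8  2.7] [0.65 0.63 0.79]
0.061 [-2.9  5.1  3.5] [0.7  0.59 0.68]
0.059 [-4.3  5.4  3.7] [0.71 0.59 0.77]
0.0575 [-8.9  6.1 13.4] [ 0.66 -0.03  0.67]
12.95
```

```bash
python3 - <<'E'
from h import *
from cell import r,optics
r.set_gripper(1.);r.sleep(.3)
a=R.from_quat(r.current_ee_rot()).apply([0,0,1]);p=np.array(r.current_tool_pos())
r.move_linear(p-.12*a,vel=.2)
r.move_linear(p-.12*a+.15*Z,vel=.25)
for n in("top","side"):
    d=optics.get_image(n);np.savez(f"{n}3.npz",**d)
    cv2.imwrite(f"pics/{n}3.png",d["pixels"][:,:,::-1])
a=cv2.imread("pics/side3.png")[100:230,230:360];b=cv2.imread("pics/top3.png")[110:240,250:380]
cv2.imwrite("pics/m3.png",cv2.resize(np.hstack([a,b]),(800,400),interpolation=cv2.INTER_CUBIC))
d=load("side",3);c,y=COL["L"];mid=c+.058*Z
m=mask(d,(3,140,70),(17,255,255),(270,135,315,215))
n,l,st,ce=cv2.connectedComponentsWithStats(m)
for i in range(1,n):
    if st[i,4]>8: print(st[i],ce[i])
print(proj(d,[mid+k*Z for k in(-.058,-.054,-.05,0,.045,.05)]).round(1).tolist(),r.current_t())
E
```

```text
[284 157  17   8  42] [292.23809524 160.9047619 ]
[285 188  16   8  89] [292.71910112 191.7752809 ]
[[292.7, 190.3], [292.7, 189.2], [292.6, 188.0], [291.9, 173.0], [291.3, 158.8], [291.2, 157.1]] 15.4083
```

View pics/m3.png

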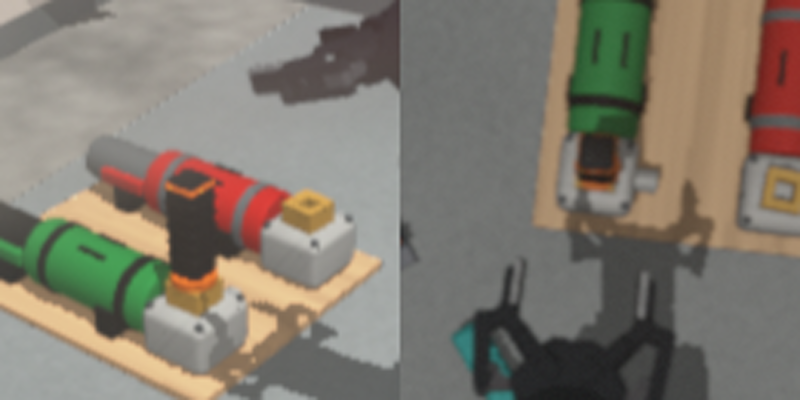

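The picture shows the handle standing free and upright in the left (green) collar. Its axis in the side view is within 1 px of the prediction. Next I take it from above and turn it gently.

```bash
cat >> h.py <<'E'
def grasp_down(r,c,yaw,h=.09,sq=50):
    q=down(yaw);g=tcp(c+h*Z,q)
    r.move_to(g+.1*Z,q);r.move_linear(g,vel=.12);r.set_gripper(0.,sq)
    return g
def pose(r,p,yaw):
    j=r.inverse_kinematics(list(p),list(down(yaw)));assert j is not None;r.set_joints(j)
def mz(r):
    v=[]
    for _ in range(4): v.append(r.current_torque()[2]);r.sleep(.02)
    return float(np.mean(v))
def turn(r,p,yaw,total,step,lim,m0):
    "clockwise turn (total>0) following the thread; stops at torque lim; returns turned"
    done=0.;s=np.sign(total)
    while abs(done)<abs(total)-1e-6:
        done+=s*min(step,abs(total)-abs(done))
        pose(r,p-.003*done*Z,yaw-np.degrees(done))
        m=mz(r)-m0;f=r.current_contact_force()
        print(round(done,3),round(m,3),np.round(f,1),round(r.current_t(),2))
        if abs(m)>lim: break
    return done
E
python3 - <<'E'
from h import *
from cell import r
c,y=COL["L"];r.set_gripper(1.)
print("m free",mz(r),r.current_t())
g=grasp_down(r,c,y+180)
np.save("g.npy",g);m0=mz(r);print("grip",r.current_opening(),m0,np.round(r.current_contact_force(),1),np.round(r.current_torque(),2),r.current_q()[5],r.current_t())
d=turn(r,g,y+180,.6,.1,.2,0. if abs(m0)>.1 else m0)
print(d)
E
```

```text
m free 0.01170595055712063 15.6917
grip 0.3909527058249923 -0.013805076663637221 [-1.3  1.6  3.2] [ 0.22  0.08 -0.03] -1.5426561835877342 20.0417
0.1 -0.047 [-0.7  0.7  4.5] 20.36
0.2 -0.062 [-1.5  0.8  5.2] 20.68
0.3 -0.028 [-1.4  0.2  6. ] 20.99
0.4 -0.061 [-1.8  0.6  6.5] 21.31
0.5 -0.069 [-2.5  0.2  6.2] 21.62
0.6 -0.053 [-3.7  0.4  7.9] 21.94
0.6
```

```bash
python3 - <<'E'
from h import *
from cell import r
c,y=COL["L"];g=np.load("g.npy")
d=turn(r,g-.0018*Z,y+180-np.degrees(.6),.35,.05,.17,-.014)
print(d,r.current_q()[5])
E
```

```text
0.05 -0.006 [-4.   0.4  8.4] 22.26
0.1 -0.003 [-3.7  1.2  8.4] 22.57
0.15 0.059 [-4.2  1.4  9.8] 22.89
0.2 0.025 [-3.4  2.6  9.9] 23.21
0.25 0.089 [-3.9  2.9 10.3] 23.52
0.3 0.133 [-4.4  2.9 10.8] 23.84
0.35 0.153 [-5.6  2.9 12.8] 24.16
0.35 -0.5953035359969779
```

```bash
python3 - <<'E'
from h import *
from cell import r
c,y=COL["L"];g=np.load("g.npy")
d=turn(r,g-.00285*Z+.0004*Z,y+180-np.degrees(.95),.12,.04,.26,-.014)
print(d,r.current_q()[5])
E
```

```text
0.04 0.19 [-5.8  3.9 10.8] 24.48
0.08 0.263 [-6.5  3.  10.5] 24.79
0.08 -0.5154264468033772
```

The slope reached 1.4 N m/rad, well above thread friction, so this collar is binding and the green machine is the crossed one. I'm backing off, then lifting the handle out.

```bash
python3 - <<'E'
from h import *
from cell import r,optics
c,y=COL["L"];g=np.load("g.npy");y0=y+180
p=np.array(r.current_tool_pos());t0=1.03
d=turn(r,p,y0-np.degrees(t0),-.75,.15,1,-.014)
t=t0+d;p=p-.003*d*Z
d=turn(r,p,y0-np.degrees(t),.17,.17,1,-.014);p=p-.003*d*Z
r.move_linear(p+.02*Z,vel=.06);print(np.round(r.current_contact_force(),1))
r.move_linear(p+.1*Z,vel=.2)
c2,y2=COL["R"];q=down(y2+180);G=tcp(c2+.09*Z,q);r.move_to(G+.05*Z,q)
print(np.round(r.current_contact_force(),1),np.round(r.current_torque(),2),r.current_q()[5],r.current_t())
d=optics.get_image("side");np.savez("side4.npz",**d);t=optics.get_image("top");np.savez("top4.npz",**t)
a=d["pixels"][90:220,260:390,::-1];b=t["pixels"][100:230,300:430,::-1]
cv2.imwrite("pics/m4.png",cv2.resize(np.hstack([a,b]),(800,400),interpolation=cv2.INTER_CUBIC))
m=mask(d,(3,140,70),(15,255,255),(310,110,350,185))
n,l,st,ce=cv2.connectedComponentsWithStats(m)
for i in range(1,n):
    if st[i,4]>8: print(st[i],ce[i])
mid=c2+.108*Z
print(proj(d,[mid+k*Z for k in(-.058,-.054,-.05,0,.045,.05)]).round(1).tolist())
E
```

```text
-0.15 0.2 [-2.   3.2  5. ] 25.12
-0.3 0.106 [-1.5  1.5  2.3] 25.46
-0.45 0.021 [-0.3 -0.5 -1.7] 25.79
-0.6 -0.018 [ 1.5  2.9 -4.6] 26.12
-0.75 -0.025 [ 2.4  4.9 -5. ] 26.46
0.17 0.023 [-0.4 -0.3 -2.7] 26.81
[-0.3 -0.4 -2.5]
[ 0.5  0.7 -1.1] [-0.   -0.    0.02] -1.729493116383513 28.6167
[324 150  13   4  28] [330.39285714 151.82142857]
[320 164   4   5  11] [321.09090909 165.81818182]
[[329.9, 150.9], [329.9, 149.8], [329.9, 148.6], [330.1, 133.7], [330.3, 119.7], [330.4, 118.2]]
```

View pics/m4.png

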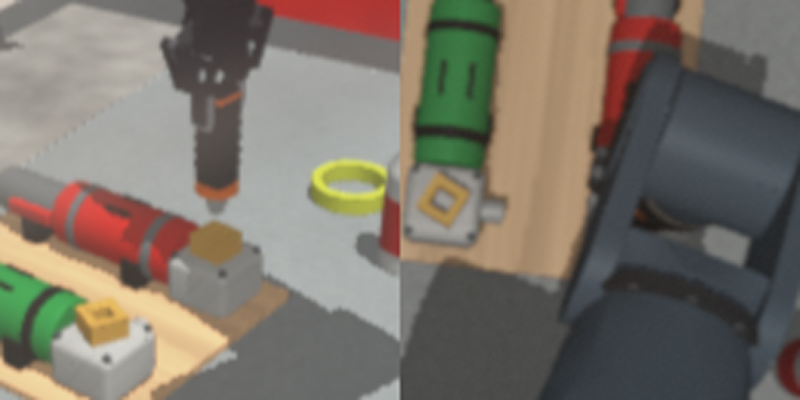

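The view shows the handle held plumb over the red collar. The green collar has been backed off to about 0.5 rad, so it is unstrained. Now I insert the handle, let go and retake it.

```bash
python3 - <<'E'
from h import *
from cell import r,optics
c,y=COL["R"];q=down(y+180);f0=np.array(r.current_contact_force())
for h in(.125,.115,.108,.104,.1,.097,.095,.093,.091,.09,.089,.088,.087):
    r.move_linear(tcp(c+h*Z,q),vel=.06)
    f=r.current_contact_force()-f0;print(h,np.round(f,1),np.round(r.current_torque(),2))
    if abs(f[2])>12 or np.hypot(f[0],f[1])>25: break
print(r.current_t())
E
```

```text
0.125 [ 1.6 -0.8  1.6] [-0.01  0.01  0.  ]
0.115 [ 1.  -0.6  0.6] [0.04 0.01 0.05]
0.108 [1.2 0.  0.1] [ 0.   -0.    0.03]
0.104 [ 0.9  0.9 -0.5] [ 0.02 -0.   -0.01]
0.1 [ 0.3 -1.1 -0.7] [ 0.04 -0.03 -0.03]
0.097 [ 1.8 -0.3 -0.1] [ 0.02 -0.02 -0.02]
0.095 [ 1.2 -0.4  0.5] [ 0.   -0.01  0.02]
0.093 [ 0.2  0.  -0.6] [-0.02 -0.02  0.05]
0.091 [ 0.8 -1.4 -0.8] [ 0.02 -0.01  0.  ]
0.09 [ 0.5 -0.1  1.3] [-0.1  -0.06 -0.02]
0.089 [-0.5  0.2  7.8] [-0.01  0.43 -0.02]
0.088 [-2.4 -0.6 15.4] [ 0.09  0.92 -0.04]
31.95
```

```bash
python3 - <<'E'
from h import *
from cell import r,optics
c,y=COL["R"];q=down(y+180)
r.set_gripper(1.);r.sleep(.3);g=tcp(c+.0895*Z,q)
r.move_linear(g+.07*Z,vel=.15)
d=optics.get_image("side");np.savez("side5.npz",**d)
m=mask(d,(3,140,70),(15,255,255),(310,110,350,185))
n,l,st,ce=cv2.connectedComponentsWithStats(m)
for i in range(1,n):
    if st[i,4]>8: print(st[i],ce[i])
mid=c+.058*Z
print(proj(d,[mid+k*Z for k in(-.058,-.054,-.05,0,.045,.05)]).round(1).tolist())
r.move_linear(g,vel=.12);r.set_gripper(0.,50);np.save("g.npy",g)
m0=mz(r);print("grip",r.current_opening(),m0,np.round(r.current_contact_force(),1),r.current_q()[5],r.current_t())
d=turn(r,g,y+180,.6,.15,.2,0.);
d+=turn(r,g-.003*d*Z,y+180-np.degrees(d),.5,.05,.25,0.);print(d);np.save("d.npy",d)
E
```

```text
[320 163  17   6  70] [327.91428571 165.87142857]
[[329.7, 165.1], [329.7, 163.9], [329.7, 162.8], [329.9, 148.6], [330.1, 135.3], [330.1, 133.7]]
grip 0.39039677012399676 0.014422607817038309 [0.4 0.9 3.7] -1.7310540892872264 34.8083
0.15 -0.031 [-0.7  0.2  5.3] 35.14
0.3 -0.065 [-0.5  0.2  5.5] 35.48
0.45 -0.066 [-2.1  0.3  6.1] 35.81
0.6 -0.097 [-2.3 -0.   6.2] 36.14
0.05 -0.062 [-2.7  1.1  6.4] 36.46
0.1 -0.066 [-2.5 -0.1  5.9] 36.77
0.15 -0.058 [-3.8 -0.   6.3] 37.09
0.2 -0.031 [-4.2  0.5  6.3] 37.41
0.25 -0.075 [-4.  -0.3  7.6] 37.73
0.3 -0.052 [-3.8 -0.1  6. ] 38.04
0.35 -0.06 [-3.9 -0.   7.3] 38.36
0.4 -0.047 [-4.   1.4  5.6] 38.67
0.45 -0.055 [-4.3 -0.1  6.7] 38.99
0.5 -0.042 [-3.8 -0.2  7.2] 39.31
1.0999999999999999
```

There's no bind past 1.1 rad and the torque stays flat, so the red machine is the sound one. I'm turning on to the stop.

```bash
python3 - <<'E'
from h import *
from cell import r,optics
c,y=COL["R"];g=np.load("g.npy");d=float(np.load("d.npy"))
d+=turn(r,g-.003*d*Z,y+180-np.degrees(d),1.2,.2,.35,0.)
d+=turn(r,g-.003*d*Z,y+180-np.degrees(d),.75,.06,.35,0.);print("total",d)
np.save("d.npy",d)
E
```

```text
0.2 -0.042 [-3.5  1.1  7.9] 39.68
0.4 -0.09 [-4.4 -0.1  6.1] 40.06
0.6 -0.098 [-4.5  1.   7.9] 40.43
0.8 -0.088 [-6.3  1.5 10. ] 40.81
1.0 -0.057 [-7.9  2.   9.7] 41.18
1.2 -0.073 [-7.9  2.2 11. ] 41.56
0.06 -0.081 [-8.7  3.6 10.9] 41.88
0.12 -0.073 [-8.3  3.3 10.6] 42.19
0.18 -0.058 [-8.9  4.4 11.3] 42.51
0.24 -0.08 [-6.5  3.9 10.9] 42.83
0.3 -0.002 [-6.8  5.4 12. ] 43.14
0.36 -0.014 [-7.8  7.  12.1] 43.46
0.42 0.116 [-7.2  9.  14.8] 43.77
0.48 0.496 [-6.5  8.6 15.7] 44.09
total 2.78
```

```bash
python3 - <<'E'
from h import *
from cell import r,optics
c,y=COL["R"];d=float(np.load("d.npy"));p=np.array(r.current_tool_pos())
pose(r,p+.0005*Z,y+180-np.degrees(d-.06))
r.set_gripper(1.);r.sleep(.2)
p=np.array(r.current_tool_pos());r.move_linear(p+.13*Z,vel=.2)
r.move_linear(p+np.array([-.16,-.0,.2]),vel=.25);r.sleep(.3)
s=optics.get_image("side");t=optics.get_image("top")
a=s["pixels"][110:240,240:370,::-1];b=t["pixels"][110:240,290:420,::-1]
cv2.imwrite("pics/m6.png",cv2.resize(np.hstack([a,b]),(800,400),interpolation=cv2.INTER_CUBIC))
m=mask(s,(3,140,70),(15,255,255),(310,125,350,185))
n,l,st,ce=cv2.connectedComponentsWithStats(m)
for i in range(1,n):
    if st[i,4]>8: print(st[i],ce[i])
print(proj(s,[c-.0075*Z+k*Z for k in(0,.004,.008,.058,.108)]).round(1).tolist(),r.current_t(),r.current_contact_force())
E
```

```text
[325 139  11   3  20] [330.25 140.15]
[322 164  15   8  64] [329.234375 167.984375]
[[329.7, 167.1], [329.7, 166.0], [329.7, 164.9], [329.9, 150.8], [330.1, 136.0]] 47.15 [-0.48031011 -0.35325098 -0.14343658]
```

View pics/m6.png

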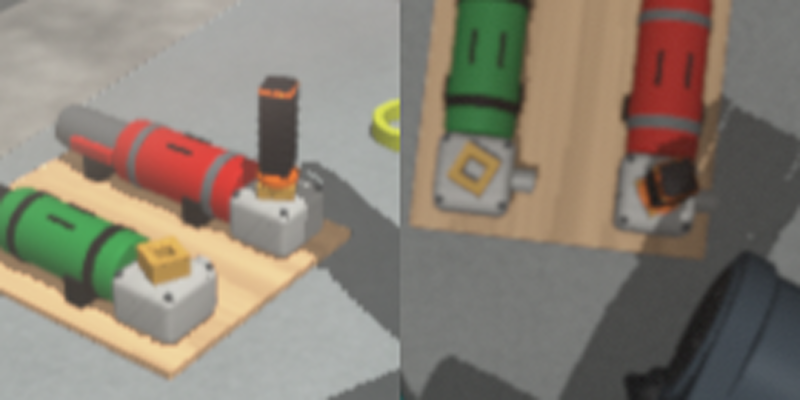

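The handle stands upright and seated in the sunken red collar, and the fingers are clear of it. Handing in.

```bash
python3 -c "
from cell import r
r.hand_in();print(r.current_t())"
```

```text
the job is handed in; nothing more can be done
the job is handed in; nothing more can be done
```

The handle is screwed home and standing in the red and grey polisher, and the job was handed in at about 47 s. The hand-in gives no verdict, so I can't confirm it passed.

- **Green machine (crossed):** I stood the handle in its collar, let go, took it afresh from above and turned it clockwise. The torque climbed at about 1.4 N m/rad to 0.26 N m, so I stopped there, at an estimated strain of 0.15–0.2 rad. I backed it off to about 0.5 rad by eye, short of where it binds, and lifted the handle out.
- **Red machine (sound):** I inserted the handle, let go and retook it. The torque stayed within about 0.1 N m until a firm stop (0.5 N m) after 2.78 rad of tool turn. I then eased it back 0.06 rad, released it and moved the arm clear.

**Last checks:**
- The last picture shows the handle upright, with the flange down on the sunken collar. Its axis is within about 1 px of where it should be in the side view.
- Wrist force was about 0.6 N, with the fingers clear of the handle.
- I did not measure the bottle, pad or tape roll at the end. The arm's route was planned to stay clear of them.
- During the back-off on the green collar the torque fell more slowly than a pure spring would. The picture afterwards still showed that collar relaxed.

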